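# Unlock the conveyor tensioner and hold its lever back past the ratchet

## Task

Ready the belt tensioner for a new belt. First press the blue lock plunger straight down to its stop so that its catch keeps it down and the yellow lever is unlocked; then push the lever by its red post backwards, past the ratchet click, right back against its rear stop, and hold it there, off the ratchet: the program finishes while the gripper fingers are still holding the lever back. Leave the cans and the other things lying around where they are.

Things in the scene. Friction and masses are not known exactly. Their poses are not given: they have to be found in the camera images.
- tension_unit: The conveyor-belt tensioner unit, bolted down. Aluminium base plate 130 (x) x 275 (y) x 12 mm. Origin: centre of the plate's underside, on the work surface. z up, x from the front edge (robot side) to the rear edge, y to the left. The lever's vertical pivot is at x 0, y -15 mm; the blue plunger at x 1, y -100 mm. The plate's two end stops for the lever are 40 mm high.
- idler_arm: The yellow sprung lever. Origin: on its vertical pivot axis at the plate's top face (12 mm above the work surface); its x axis points along the lever from pivot to red post, z up. Bar 22 mm wide, 12 mm thick, its top at z 26 mm; black roller at x 75 mm; red post at x 125 mm; a tail to x -60 mm; round the pivot a steel hub 60 mm diameter with spring and shaft up to z 50 mm.
- roller_top (a point): Top centre of the black idler roller on the lever (42 mm diameter over its flange), 75 mm from the pivot axis, 72 mm above the work surface.
- post_top (a point): Centre of the top of the red upright handle post: 18 mm diameter, rising 59 mm from the bar to 97 mm above the work surface, 125 mm from the pivot axis. In the unit's frame it is at x -43, y +102 mm at rest and at x +45, y +101 mm when the lever is on its rear stop.
- tensioner (a joint): Lever angle, rad: 0 at rest on the front stop, 0.72 on the rear stop, growing as the post is pushed from front (-x of the unit) to rear (+x), clockwise from above. A spring pushes it forward: about 3.6 N at the post at rest, 9 N at the rear stop. While the plunger is up, its lug stops the lever at about 0.02 (it gives a little if forced).
- ratchet (a point): Top of the black pawl housing at the rear of the plate (15 x 26 mm, 38 mm above the work surface). The brass pawl clicks in behind the hub's tooth when the lever passes about 0.48 rad (2 N more at the post from 0.12 to 0.4 rad); a lever let go after that drops back onto the pawl and stays at about 0.44 rad.
- lock_plunger (a joint): How far the blue lock plunger is pressed down, m: 0 up (lever locked), 0.016 on its stop. Spring 3 N at the top, 7 N at the stop, and about 7 N in all from 3 to 8 mm, where the catch is pushed aside. Past about 13 mm the catch snaps over it and keeps it down at about 0.013 when let go (lever free); let go earlier, it springs up again.
- plunger_top (a point): Centre of the flat top of the blue plunger head (disc 32 mm diameter, 10 mm thick), 88 mm above the work surface when up, 72 mm when on its stop. It is pressed straight down.
- lock_catch (a point): Top of the black catch housing (24 x 14 mm, 57 mm above the work surface), 27 mm from the plunger's axis. The plunger's steel guide bracket (36 x 15 mm) rises to 60 mm above the work surface under the blue head.
- can_peach: Bystander, loose: peach-coloured drinks can, 66 mm diameter, 157 mm tall, standing. Origin: centre of its underside. Leave it where it is.
- can_full: Bystander, loose: sage-green drinks can, 66 mm diameter, 159 mm tall, standing. Origin: centre of its underside. Leave it where it is.
- end_stack_2: Bystander, loose: short stack of gold can ends, 66 mm diameter, 16 mm high. Origin: centre of its underside. Leave it where it is.
- spare_roll_1: Bystander, loose: grey steel seaming roll, 49 mm diameter, 34 mm high. Origin: centre of its underside. Leave it where it is.
- tape_roll: Bystander, loose: roll of blue tape, 66 mm diameter, 19 mm high. Origin: centre of its underside. Leave it where it is.
- marker_1: Bystander, loose: black marker pen, 130 mm long, 15 mm thick. Origin: centre of its underside. Leave it where it is.

How it is judged (in metres and radians):
On the way, in this order (a step that is already met when the one before it is completed fails the run):
1. the lock plunger is pressed down to within 2 mm of its stop while the lever is still at rest (value of joint lock_plunger above 0.014 m and value of joint tensioner below 0.08 rad), for 0.05 s.
2. with the plunger caught down, the lever has been pushed past the ratchet click (value of joint lock_plunger above 0.011 m and value of joint tensioner above 0.54 rad), for 0.1 s.
At the end, for the whole second after the job is handed in: The lever stands still beyond 0.64 rad (rear stop 0.72), the fingers pressing on it (post, bar or roller) with over 2 N through the last second, and the plunger is still down by 11 mm or more. Resting on the pawl alone (below 0.5) does not count (value of joint tensioner above 0.64 rad and velocity of joint tensioner between -0.1 and 0.1 rad/s and value of joint lock_plunger above 0.011 m and contact force between the fingers and idler_arm above 2 N); the arm keeps its last pose, push and grip.
It fails at once if one of the bystanders (cans, can ends, seaming roll, tape, marker) was moved by more than 30 mm (distance of any of can_peach, can_full, end_stack_2, spare_roll_1, tape_roll, marker_1 from where it was at the start of the episode above 0.03 m).
It also fails if it takes over 38 s, if anything falls off the work surface, if the arm or the gripper's body presses on something with over 40 N, if the wrist force passes 120 N, or if a joint passes its speed limit or range.

## Robot

A 6-joint arm with a two-finger parallel gripper is mounted at the origin on a cart in front of the work surface, level with it; the furniture and walls round the work are solid. World frame = base frame: x ahead of the robot, y to its left, z up, the work surface at z = 0. Lengths are in mm, angles in rad, forces in N, time in s.
With the tool pointing down it reaches from about 350 to 775 mm from the base axis. Payload 7.3 kg.
Tool frame: the origin (TCP) lies at the very end of the fingers, on their centre line; the grasp point (between the pads) lies 19 mm behind it; z points along the fingers, y is the line along which they close (so a half turn about z gives the same grasp; the last joint's range is limited). The gripper opens to 92 mm and grips with 3 to 60 N. Pads are 19 mm wide; open, the fingers measure 130 mm over their backs; the gripper's body (75 mm by 190 mm) begins 47 mm behind the grasp point.
Start: joints at [1.143, 0.342, 1.524, -0, 1.275, -0.146], TCP at [145.979, 504.316, 226.741] pointing down, gripper open.
Joint ranges: [-2.53, 2.53], [-0.77, 2.02], [0.04, 2.7], [-1, 4.14], [0.28, 2.66], [-3.11, 3.11]. Speed limits (rad/s): [2.57, 2.57, 3.14, 3.14, 3.14, 3.14].

## Interface

Orientations are given as [roll, pitch, yaw] about the fixed x, y, z axes, in that order (R = Rz(yaw) Ry(pitch) Rx(roll)).
In Python, from plant import get_obs, vision, workorder gives the robot as it stands.
- The arm moves only by the shell command python3 -m pendant 'ROWS' [OPENING]. ROWS is a JSON object of lists of equal length, an entry for each row: "dp": the shift along the tool's x, y, z in m, a list of three; "rotation": the turn, a rotation vector about the tool's x, y, z in rad, a list of three. A call has 1 to 8 rows; each row is the pose to reach, as a shift and turn from the pose commanded when the call began, along the tool's axes at that moment; what a row does not reach only later rows make up. A row lasts 1/8 s, in which the tool goes at most 62.5 mm and 10.7 degrees, less where a joint would pass 70% of its speed; a pose out of reach is approached as far as the arm can. A call with a gripper value outside its range is refused whole. OPENING is the finger opening in m, from 0 to 0.0918, set as the call begins (- or left out, the last holds). The fingers move at their own pace and stop on an object; the grip force is fixed at half the most. Time passes only in rows, so rows that repeat a pose let the fingers close. It gives the time, the measured TCP pose, the force, the opening and the grip force at its end, in the units of the state.
- get_obs(): the state, without advancing time (a new reading comes with each control period).
- vision.capture(name): name is "side" or "top" or "wrist"; returns a dict with "pixels" (480x640x3 uint8, red, green, blue), "vfov" (degrees; the focal length in pixels is half the picture's height over the tangent of half this angle, whatever the lens; pixels are square), "cx", "cy" (the principal point, pixels), "dist" ([k1, k2, p1, p2, k3] as OpenCV has them; the pictures are not rectified), "pose" (4x4, takes a point from camera to world coordinates); the wrist camera has in their place "T_tool_cam" (4x4, takes a point from camera to tool coordinates, whose origin is the TCP and whose axes are the flange's). Camera axes: x right, y up, looking along -z (the intrinsics and any distortion apply to the point x, -y, -z); pixel columns grow to the right and rows downward; lengths in mm; the calibration is good to about 2 mm. A picture is of the moment at which its call begins: read the wrist's pose just before it. There is no depth.
- workorder.close_job(): hands the job in; it is judged then, once.
The state is a dict: "time": time; "joint_positions": joint angles; "dq": joint speeds; "tau": joint torques, N m; "tool_pos": TCP position; "tcp_rot": TCP orientation; "contact_force": force on the tool from outside, world axes, zero at the start; "moment": the same for the moment, N m; "grip_width": finger opening in mm; "finger_force": force on a finger pad.
Only numpy, scipy, OpenCV 4.12 (cv2) and the standard library are available. Lean on these libraries where they do the work, as an engineer would, in place of code of your own. Each camera call takes 0.05 s, during which the arm holds its last target. There are 200 camera calls.

## Working session

There is one attempt and no reset: what is moved stays moved. The work goes in short steps, Python scripts to look and compute and a shell command to move; the robot and the scene stay as the last step left them, time stands still between calls to the robot, and variables do not carry over. Pictures are saved under pics/ and viewed, at most 10 in all, crops included, and the job is handed in when it is done.

```bash
mkdir -p pics; ls; python3 - <<'E'
from plant import get_obs, vision
import cv2
o=get_obs(); print(o)
for n in("top","side"):
    c=vision.capture(n); cv2.imwrite(f"pics/{n}0.png",c["pixels"][:,:,::-1]); print(n,{k:v for k,v in c.items() if k!="pixels"})
E
```

```text
pics
{'time': 0.0, 'joint_positions': array([ 1.14301360e+00,  3.42757801e-01,  1.52498973e+00,  2.50996356e-05,
        1.27538708e+00, -1.45963090e-01]), 'dq': array([ 0.00224449, -0.00145172, -0.00081454, -0.00051583, -0.00092548,
       -0.00143927]), 'tau': array([ 2.17047855e-04, -4.31227076e+01, -2.44225448e+01,  7.19799497e-02,
        5.55974082e-02, -1.50286869e-04]), 'tool_pos': array([145.79367101, 503.94438996, 226.03627279]), 'tcp_rot': array([-3.14007058e+00, -2.48016739e-04,  2.85976550e+00]), 'contact_force': array([-0.09063988, -0.38279529,  0.10356198]), 'moment': array([-0.05720691, -0.00707144,  0.01618265]), 'finger_force': 0.0, 'grip_width': 91.65614248776144}
top {'vfov': 55.03883181386733, 'cx': 322.2932834562477, 'cy': 244.59951169481764, 'dist': array([-0.1140794,  0.       ,  0.       ,  0.       ,  0.       ]), 'pose': array([[ 8.27028261e-03,  9.95453203e-01, -9.48921656e-02,
         4.25189074e+02],
       [-9.99474249e-01,  1.12039944e-02,  3.04252469e-02,
        -3.31157425e+01],
       [ 3.13500808e-02,  9.45906506e-02,  9.95022503e-01,
         9.54207363e+02],
       [ 0.00000000e+00,  0.00000000e+00,  0.00000000e+00,
         1.00000000e+00]])}
side {'vfov': 47.785953670726826, 'cx': 319.5303340929682, 'cy': 238.727569308922, 'dist': array([0.02541144, 0.        , 0.        , 0.        , 0.        ]), 'pose': array([[ 8.86090024e-01,  1.83214385e-01, -4.25766320e-01,
        -8.58032447e+00],
       [-4.62889471e-01,  3.02140075e-01, -8.33333494e-01,
        -1.09381290e+03],
       [-2.40376161e-02,  9.35491242e-01,  3.52531316e-01,
         5.38114887e+02],
       [ 0.00000000e+00,  0.00000000e+00,  0.00000000e+00,
         1.00000000e+00]])}
```

View pics/top0.png

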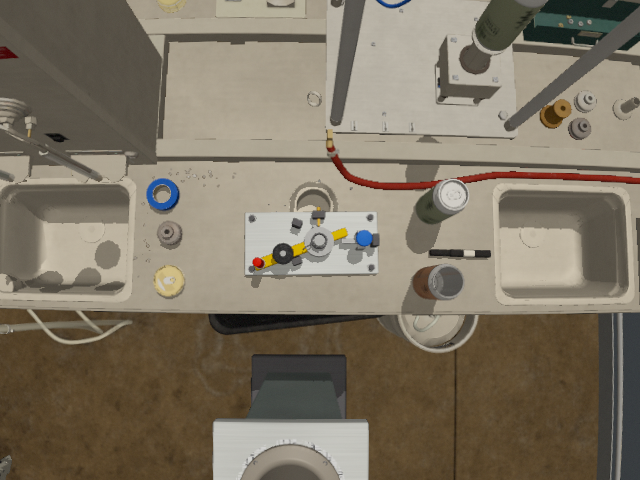

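View pics/side0.png

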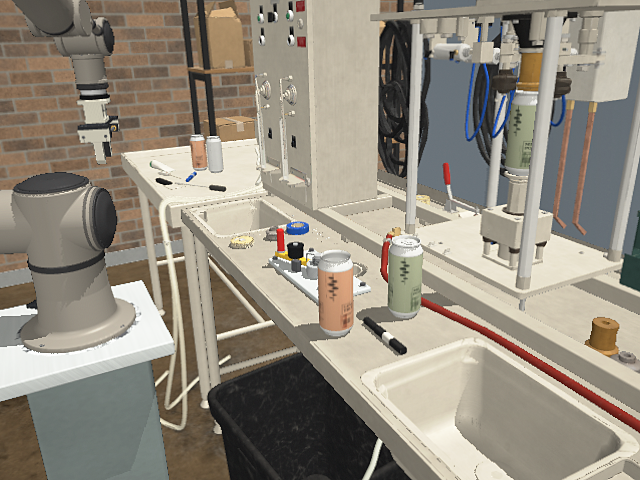

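The top view shows the unit with the red post at about (257,262), roller (283,254), hub (319,240) and blue plunger (364,238). The peach can is at about (440,282) and the green can at (443,200), both right of the plunger. The side view agrees.

```bash
cat > h.py <<'E'
import numpy as np, cv2
def K(c):
    f=240/np.tan(np.radians(c["vfov"]/2)); return np.array([[f,0,c["cx"]],[0,f,c["cy"]],[0,0,1]])
F=np.diag([1,-1,-1.])
def ray(c,uv,z):
    p=cv2.undistortPoints(np.array([[uv]],float),K(c),c["dist"])[0,0]
    d=c["pose"][:3,:3]@F@np.array([p[0],p[1],1]); o=c["pose"][:3,3]
    return o+d*(z-o[2])/d[2]
def proj(c,P):
    R=F@c["pose"][:3,:3].T; t=-R@c["pose"][:3,3]
    return cv2.projectPoints(np.array(P,float).reshape(-1,3),cv2.Rodrigues(R)[0],t,K(c),c["dist"])[0][:,0]
def unit(P,q):
    P=np.array(P,float).reshape(-1,3); s,k=np.sin(q[2]),np.cos(q[2])
    return np.c_[q[0]+k*P[:,0]-s*P[:,1],q[1]+s*P[:,0]+k*P[:,1],P[:,2]]
E
python3 - <<'E'
from h import *; from plant import vision
c=vision.capture("top"); im=c["pixels"].astype(int); r,g,b=im[...,0],im[...,1],im[...,2]
sub=np.zeros(r.shape,bool); sub[205:285,235:390]=1
for n,m,z in(("red",(r>130)&(g<70)&(b<70),97),("blue",(b>120)&(r<90)&(b-g>40),88)):
    v,u=np.nonzero(m&sub); print(n,len(u),u.mean(),v.mean(),u.min(),u.max(),v.min(),v.max(),ray(c,(u.mean(),v.mean()),z))
cv2.imwrite("pics/crop.png",cv2.resize(c["pixels"][200:290,235:395,::-1],None,fx=5,fy=5,interpolation=cv2.INTER_CUBIC))
E
```

```text
red 60 256.8333333333333 261.6666666666667 253 261 258 266 [473.68255403  62.20929582  97.        ]
blue 194 363.7216494845361 237.83505154639175 356 371 230 245 [ 521.59014032 -138.22788676   88.        ]
```

View pics/crop.png

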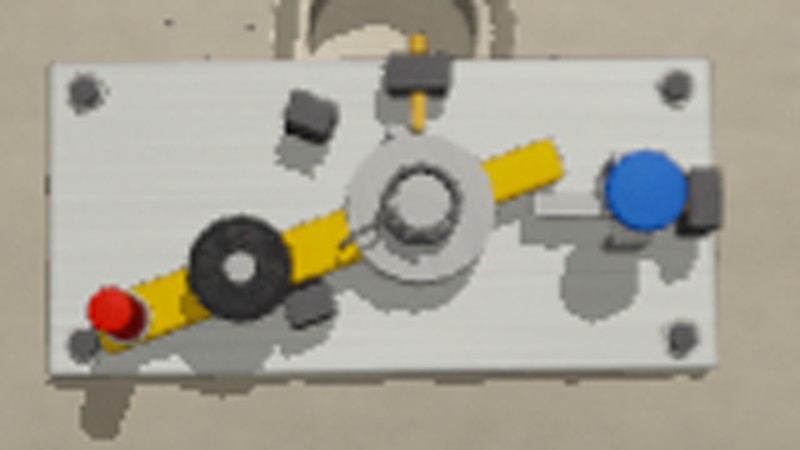

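The crop shows the plate corners at about (245,213), (377,212), (378,274) and (245,275). The red post is front left and the blue head is right. Now I'll fit the unit's pose.

```bash
python3 - <<'E'
from h import *; from plant import vision, get_obs
from scipy.optimize import least_squares
c=vision.capture("top")
P=[[65,137.5,12],[65,-137.5,12],[-65,-137.5,12],[-65,137.5,12],[-43,102,96],[1,-100,88]]
U=np.array([[245,212.6],[377,212],[378.2,273.6],[245.2,274.8],[257.2,261.5],[363.7,237.8]])
s=least_squares(lambda q:(proj(c,unit(P,[q[0],q[1],q[2]/100]))-U).ravel(),[520,-40,0]); q=s.x*[1,1,.01]
print(q,s.fun.reshape(-1,2).round(1).tolist())
for n,p in dict(plunger=[1,-100,88],post0=[-43,102,97],post1=[45,101,97],pivot=[0,-15,62]).items(): print(n,unit(p,q).round(1))
for n,uv,z in(("peach top",(446,281),157),("green top",(450,195),159)): print(n,ray(c,uv,z))
s=vision.capture("side"); print("side pred post,plunger",proj(s,unit([[-43,102,97],[1,-100,88]],q)))
im=s["pixels"].astype(int);m=(im[...,0]>130)&(im[...,1]<70)&(im[...,2]<70);m[:,:260]=0;m[:,300:]=0;m[:210]=0;m[270:]=0
v,u=np.nonzero(m);print("side red u,vmin",u.mean(),v.min())
o=get_obs(); from scipy.spatial.transform import Rotation as R
print(R.from_euler("xyz",o["tcp_rot"]).as_matrix().round(3), o["tool_pos"])
E
```

```text
[ 5.18357351e+02 -3.95070520e+01  1.86656940e-02] [[-0.4, -0.5], [0.2, -0.7], [0.4, 0.3], [-0.9, 0.3], [-0.0, 0.3], [0.7, 0.2]]
plunger [[ 521.2 -139.5   88. ]]
post0 [[473.5  61.7  97. ]]
post1 [[561.5  62.3  97. ]]
pivot [[518.6 -54.5  62. ]]
peach top [ 439.42473733 -275.46043313  157.        ]
green top [ 592.63657969 -285.03129377  159.        ]
side pred post,plunger [[279.77054395 228.58514861]
 [337.22321705 255.10999336]]
side red u,vmin 280.02758620689656 229
[[-0.961  0.278 -0.   ]
 [ 0.278  0.961 -0.001]
 [ 0.    -0.001 -1.   ]] [145.91700725 504.14596188 226.3931191 ]
```

The fit is good: residuals stay under 1 px, and the side camera agrees to 1 px. The plunger is at (521,-139.5) and the post goes from (473.5,61.7) to (561.5,62.3). I'll close the fingers and turn so the closing axis lies along world x, which keeps the gripper's long body clear of the cans.

```bash
python3 -m pendant '{"dp":[[-0.05,-0.03,0.004],[-0.1,-0.06,0.008],[-0.15,-0.09,0.012],[-0.2,-0.115,0.016],[-0.25,-0.145,0.02],[-0.3,-0.175,0.024],[-0.367,-0.21,0.027],[-0.367,-0.21,0.027]],"rotation":[[0,0,0.16],[0,0,0.32],[0,0,0.48],[0,0,0.64],[0,0,0.8],[0,0,0.96],[0,0,1.12],[0,0,1.289]]}' 0; python3 -c "
from plant import get_obs
o=get_obs();print(o['tool_pos'],o['tcp_rot'],o['joint_positions'])"
```

```text
time: 1.25
tool_pos: [442.4, 197.8, 199.4]
tcp_rot: [3.141, 0.0, 1.561]
contact_force: [0.2, 0.4, -0.7]
grip_width: 16.5
finger_force: 0.0
[442.37241751 197.80441215 199.40094108] [3.14124577e+00 4.24856590e-04 1.56101141e+00] [ 2.62488629e-01  2.93700385e-01  1.67495466e+00 -5.45114374e-04
  1.17271781e+00  2.72484725e-01]
```

```bash
python3 -m pendant '{"dp":[[-0.055,0.013,0.0],[-0.11,0.027,0.0],[-0.165,0.04,0.01],[-0.22,0.054,0.03],[-0.275,0.067,0.05],[-0.3365,0.082,0.08],[-0.3365,0.082,0.09],[-0.3365,0.082,0.09]],"rotation":[[0,0,0],[0,0,0],[0,0,0],[0,0,0],[0,0,0],[0,0,0],[0,0,0],[0,0,0]]}' 0; python3 - <<'E'
from plant import get_obs,vision
import cv2
o=get_obs();print(o['tool_pos'],o['tcp_rot'])
c=vision.capture("wrist")
cv2.imwrite("pics/w1.png",c["pixels"][:,:,::-1])
E
```

```text
time: 2.25
tool_pos: [521.2, -135.6, 108.6]
tcp_rot: [-3.139, -0.002, 1.57]
contact_force: [-0.4, -0.8, 0.1]
grip_width: 0.3
finger_force: 0.0
[ 521.203809   -135.5699281   108.58028043] [-3.13889310e+00 -1.59536507e-03  1.56967979e+00]
```

View pics/w1.png

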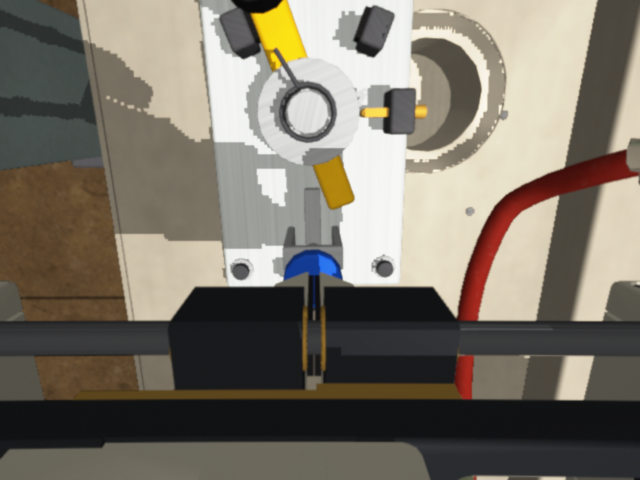

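The wrist view shows the closed fingers over the blue head (about (313,268)), centred on it sideways. I'll correct 4 mm in y and press down.

```bash
python3 -m pendant '{"dp":[[-0.004,0,0.005],[-0.004,0,0.012],[-0.004,0,0.018],[-0.004,0,0.024],[-0.004,0,0.03],[-0.004,0,0.035],[-0.004,0,0.038],[-0.004,0,0.038]],"rotation":[[0,0,0],[0,0,0],[0,0,0],[0,0,0],[0,0,0],[0,0,0],[0,0,0],[0,0,0]]}' 0
```

```text
time: 3.3
tool_pos: [522.2, -139.6, 72.2]
tcp_rot: [3.141, -0.0, 1.571]
contact_force: [-2.7, 2.3, 6.6]
grip_width: 0.2
finger_force: 3.7
```

```bash
python3 -m pendant '{"dp":[[0,0,0.002],[0,0,0.003],[0,0,0.003]],"rotation":[[0,0,0],[0,0,0],[0,0,0]]}' 0
```

```text
time: 3.68
tool_pos: [522.5, -139.7, 71.9]
tcp_rot: [3.139, 0.001, 1.571]
contact_force: [-8.5, 3.7, 28.8]
grip_width: 0.5
finger_force: 14.5
```

28.8 N at 72 mm means the plunger is on its stop. Next I'll lift and cross to in front of the post.

```bash
python3 -m pendant '{"dp":[[0,0,-0.03],[0,0,-0.061],[0.04,-0.03,-0.061],[0.09,-0.06,-0.061],[0.14,-0.094,-0.061],[0.19,-0.094,-0.061],[0.204,-0.094,-0.061],[0.204,-0.094,-0.061]],"rotation":[[0,0,0],[0,0,0],[0,0,0],[0,0,0],[0,0,0],[0,0,0],[0,0,0],[0,0,0]]}' 0; python3 - <<'E'
from h import *; from plant import vision,get_obs
q=[518.36,-39.51,.01867]
print(get_obs()["tool_pos"])
s=vision.capture("side"); print("pred plunger up/caught",proj(s,unit([[1,-100,88],[1,-100,75]],q)))
t=vision.capture("top");im=t["pixels"].astype(int);m=(im[...,2]>120)&(im[...,0]<90)&(im[...,2]-im[...,1]>40);m[:205]=0;m[285:]=0;m[:,:340]=0;m[:,390:]=0
v,u=np.nonzero(m);print("top blue",len(u),u.mean(),v.mean(),"pred up/down",proj(t,unit([[1,-100,88],[1,-100,75]],q)))
a=t["pixels"][195:295,235:395,::-1];b=s["pixels"][200:300,240:400,::-1]
cv2.imwrite("pics/c2.png",cv2.resize(np.vstack([a,b]),None,fx=3,fy=3,interpolation=cv2.INTER_CUBIC))
E
```

```text
time: 4.68
tool_pos: [428.3, 64.4, 129.6]
tcp_rot: [3.141, 0.0, 1.573]
contact_force: [0.4, -0.6, 0.5]
grip_width: 0.7
finger_force: 0.0
[428.30400687  64.42934599 129.63899453]
pred plunger up/caught [[337.22511154 255.11015753]
 [337.29993544 260.61163502]]
top blue 190 362.93684210526317 238.46315789473684 pred up/down [[364.37430521 238.03305315]
 [363.55107813 238.76641628]]
```

View pics/c2.png

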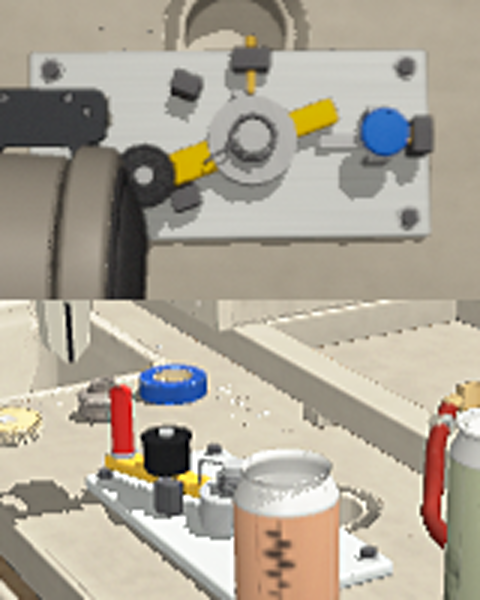

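The blue blob shifted by (-0.8,+0.65) px, which is the predicted shift for caught down; the lever is still at rest. Now I'll descend in front of the post.

```bash
python3 -m pendant '{"dp":[[0,0,0.03],[0,0,0.06],[0,0,0.076],[0,0.006,0.076],[0,0.012,0.076],[0,0.018,0.076],[0.001,0.024,0.076],[0.001,0.024,0.076]],"rotation":[[0,0,0],[0,0,0],[0,0,0],[0,0,0],[0,0,0],[0,0,0],[0,0,0],[0,0,0]]}' 0
```

```text
time: 5.78
tool_pos: [451.4, 65.4, 53.9]
tcp_rot: [-3.139, -0.0, 1.571]
contact_force: [-4.4, 2.0, 1.3]
grip_width: 0.4
finger_force: 2.4
```

```bash
python3 -m pendant '{"dp":[[0.002,0.012,0],[0.004,0.024,0],[0.005,0.036,0],[0.005,0.048,0],[0.004,0.06,0],[0.002,0.07,0],[0,0.078,0],[0,0.084,0]],"rotation":[[0,0,0],[0,0,0],[0,0,0],[0,0,0],[0,0,0],[0,0,0],[0,0,0],[0,0,0]]}' 0
```

```text
time: 6.78
tool_pos: [533.2, 65.1, 53.3]
tcp_rot: [-3.134, 0.0, 1.572]
contact_force: [-20.7, -0.8, 6.7]
grip_width: 0.2
finger_force: 11.6
```

```bash
python3 -m pendant '{"dp":[[0,0.001,0],[0,0.002,0],[0,0.002,0],[0,0.002,0]],"rotation":[[0,0,0],[0,0,0],[0,0,0],[0,0,0]]}' 0; python3 - <<'E'
from h import *; from plant import vision,get_obs
s=vision.capture("side");im=s["pixels"].astype(int);m=(im[...,0]>130)&(im[...,1]<70)&(im[...,2]<70);m[:,:250]=0;m[:,370:]=0;m[:200]=0;m[270:]=0
v,u=np.nonzero(m);print(len(u),u.mean() if len(u) else 0,v.min() if len(u) else 0)
q=[518.36,-39.51,.01867]
for th in(.44,.6,.64,.72):
    a=np.arctan2(117,-43)-th; print(th,proj(s,unit([125*np.cos(a),-15+125*np.sin(a),97],q)))
t=vision.capture("top")
cv2.imwrite("pics/c3.png",cv2.resize(np.vstack([t["pixels"][195:295,235:395,::-1],s["pixels"][190:290,240:400,::-1]]),None,fx=3,fy=3,interpolation=cv2.INTER_CUBIC))
o=get_obs();print(o["tool_pos"],o["contact_force"],o["dq"].round(4))
E
```

```text
time: 7.28
tool_pos: [533.0, 65.1, 53.3]
tcp_rot: [-3.13, 0.0, 1.571]
contact_force: [-17.3, -1.8, 8.2]
grip_width: 0.4
finger_force: 9.0
76 312.7631578947368 223
0.44 [[298.16205515 223.83415419]]
0.6 [[305.779546   222.81446076]]
0.64 [[307.72685128 222.62145805]]
0.72 [[311.65645512 222.31104362]]
[532.99007085  65.07989181  53.32419256] [-17.66046964  -0.95771722   7.53923943] [-0.0002 -0.0014 -0.0002  0.0008 -0.0005  0.0007]
```

View pics/c3.png

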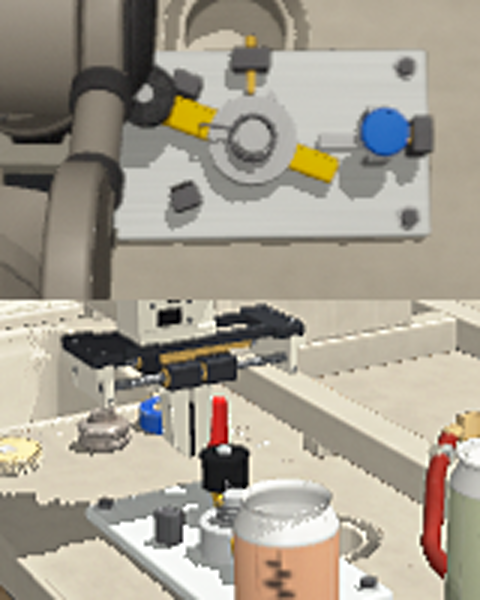

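The picture shows the lever against its rear stop. The post is at u≈312 px against a predicted 311.7 for 0.72 rad. It is held steadily with about 17 N, more than the 9 N spring, and the plunger is still down.

```bash
python3 -c "
from plant import workorder; print(workorder.close_job())"
```

```text
the job is handed in; nothing more can be done
None
```

I handed the job in at about 7.5 s: the plunger is caught down, and the closed fingers are holding the lever against its rear stop with about 17 N. The verdict was not shown, and I did not measure the loose objects again at the end.

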